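# Tong a brass specimen stub out of a cooling block

## Robot

A 6-joint arm with a two-finger parallel gripper is mounted at the origin on the work surface. World frame = base frame: x ahead of the robot, y to its left, z up, the work surface at z = 0. Lengths are in mm, angles in degrees, forces in N, time in s.
With the tool pointing down it reaches from about 350 to 1000 mm from the base axis. Payload 7.1 kg.
Tool frame: the origin (TCP) lies on the centre line of the jaws, within the pads' length; the fingertips stand 22 mm ahead of it and the grasp point (between the pads) lies 3 mm ahead of it; z points along the fingers, y is the line along which they close (so a half turn about z gives the same grasp; the last joint's range is limited). The gripper opens to 85 mm and grips with 20 to 120 N. Pads are 22 mm wide; open, the fingers measure 114 mm over their backs; the gripper's body (76 mm by 85 mm) begins 54 mm behind the grasp point. The pads swing forward as they close: fully open they stand 13 mm farther back than shut.
Start: joints at [-73.797, 24.242, 93.386, -0, 62.372, -1.089], TCP at [185.792, -596.73, 253.319] pointing down, gripper open.
Joint ranges: [-172.04, 172.04], [-51.8, 120.97], [4.93, 147.93], [-75.15, 255.16], [6.16, 154.13], [-145.62, 145.62]. Speed limits (degrees/s): [136.94, 136.94, 172.46, 180, 180, 180].

## Interface

Orientations are given as [roll, pitch, yaw] about the fixed x, y, z axes, in that order (R = Rz(yaw) Ry(pitch) Rx(roll)).
In Python, from workcell import readout, optics, env, recognise, silhouettes gives the robot as it stands.
- The arm moves only by the shell command python3 -m jog 'ROWS' [OPENING] [FORCE]. ROWS is JSON, one flat list of numbers, 4 for each row, row after row: the shift along the tool's x, y, z in cm, then the turn about the tool's z in degrees. A call has 1 to 10 rows; each row shifts and turns the commanded pose from where the row before left it, along the tool's axes as they then stand; what a row does not reach is not made up. A row lasts 1/12 s, in which the tool goes at most 41.7 mm and 7.16 degrees, less where a joint would pass 70% of its speed; a pose out of reach is approached as far as the arm can. A call is refused whole if a number of a shift passes 4.17 or a number of a turn 7.16, either way. A call with a gripper value outside its range is refused whole. OPENING is the finger opening in cm, from 0 to 8.54, set as the call begins (- or left out, the last holds). The fingers move at their own pace and stop on an object; FORCE is the grip in N (left out, the last holds). Time passes only in rows, so rows that do not move let the fingers close. It gives the time, the measured TCP pose, the force, the opening and the grip force at its end, in the units of the state.
- readout.get_obs(): the state, without advancing time (a new reading comes with each control period).
- optics.capture(name): name is "scene" or "side" or "wrist"; returns (picture, depth): 384x512x3 uint8, blue, green, red; 384x512 float32, mm along the optical axis (not along the pixel's ray), 0 where there is no reading.
- optics.camera_info(name): a dict with "K" (3x3 intrinsics, pixels), "dist" ([k1, k2, p1, p2, k3] as OpenCV has them; the pictures are not rectified), "xyz" and "attitude" of the camera in the world; the wrist camera has in their place "hand_eye" (4x4, takes a point from camera to tool coordinates, whose origin is the TCP and whose axes are the flange's). Camera axes: x right, y up, looking along -z (the intrinsics and any distortion apply to the point x, -y, -z); pixel columns grow to the right and rows downward; lengths in mm; the calibration is good to about 2 mm. A picture is of the moment at which its call begins: read the wrist's pose just before it. camera_info takes no time and is no camera call.
- env.sign_off(): hands the job in; it is judged then, once.
Trained networks look in the newest picture that a camera, given by its name, has taken for a name from the list of things; names that differ only in an ending like _2 or _b are one class to them, and where a whole thing is asked for, a point or a joint stands for the part that bears it (a point fixed in the world has none). Each returns a list of dicts, best first, with "conf" (0 to 1); they miss things now and then, are a little off and sometimes report something else, mostly with a low value. They report only what shows in the picture. A call takes as long as a camera call.
- recognise(camera, label): "centre" ([x, y, z] in mm, in world coordinates, good to about 4 mm: the middle of the surface that is visible of it).
- silhouettes(camera, label): "mask" (384x512 bool, what is visible of it).
The state is a dict: "clock": time; "joints": joint angles; "qvel": joint speeds; "tau": joint torques, N m; "eef_pos": TCP position; "ee_rot": TCP orientation; "force": force on the tool from outside, world axes, zero at the start; "torque": the same for the moment, N m; "gripper_width": finger opening in mm; "grip_force": force on a finger pad.
Only numpy, scipy, OpenCV 4.12 (cv2) and the standard library are available. Lean on these libraries where they do the work, as an engineer would, in place of code of your own. Each camera call takes 0.05 s, during which the arm holds its last target. There are 200 camera calls.

## Task

Pick up the sprung tongs from their blue stand, squeeze them shut on the brass specimen stub at the bottom of its narrow pocket in the aluminium cooling block, and lift it out; do not touch the stub with the gripper's own fingers. Set the stub down gently, standing upright in the white dish beside the stand, without dropping it. Then put the tongs back upright in their stand, feet down on the bottom of its slot.

Things in the scene. Friction and masses are not known exactly. Their poses are not given: they have to be found in the camera images.
- tongs: Sprung tongs, 124 mm tall, 80 g, upright in the blue stand: two parallel steel legs under an orange cap. Origin: between the feet, at their underside; z up, y from leg to leg. Legs 14 mm wide in x, 4 mm thick, 30 mm gap when let go (38 over both). The cap is 21 mm long in y, so fingers pass it. The legs close together and stay parallel; a stop ends the gap at 14 mm.
- tongs_grip (a point): Where to squeeze the tongs from above along y: 95 mm over the feet, axes as the tongs. Flat orange grip plates, 20 mm wide, from 17 mm below to 23 mm above; cap top 29 mm above. 46 mm over the plates when let go (gap 30), 40 for gap 24, 32 on a 16 mm stub: mm for mm. Springs press each plate out with 2 N per mm moved (6 N at 40 mm, 14 N at 32), so plates held at 40 mm carry the tongs, legs apart.
- stub_brass: Brass-coloured specimen stub, a solid cylinder 16 mm in diameter, 22 mm tall, about 40 g, standing on the floor of one of the block's three pockets, within about 3 mm of its middle. Origin: centre of its underside; z along its axis. The other two pockets hold unwanted blue and black plastic stubs of the same size.
- block: Aluminium cooling block fixed to the table, 132 (x) by 76 (y) by 52 mm tall; origin at the centre of its underside. Three pockets open upward at x = -40, 0 and +40 mm, y = 0, each 24 mm in x by 48 mm in y, 45 mm deep (floor 7 mm above the origin). The tongs go in with their y along the block's y, either way round.
- station: Fixed white base plate, 180 (x) by 104 mm (y), carrying stand and dish; origin at the centre of its underside, on the table. Blue tongs stand: block 60 by 84 mm centred at x = -55 mm, y = 0, top 52 mm up, with one slot open upward, 24 mm in x by 48 mm in y, 45 mm deep (floor 7 mm up). The tongs stand in it with their y along the station's y, either way round.
- dish (a point): Middle of the white square dish's dark flat floor, 8 mm above the table, axes as the station (38 mm from its origin along +x). Inside 86 by 86 mm, rim 12 mm above the floor.

How it is judged (in metres and radians):
On the way, in this order (a step that is already met when the one before it is completed fails the run):
1. the brass stub is lifted clear of the block, held in the tongs (height (world z) of stub_brass above 0.055 m and contact force between tongs and stub_brass above 1 N), for 0.2 s.
2. the brass stub stands upright in the dish, let go by the tongs (z of stub_brass in the frame of station below 0.014 m and x of stub_brass in the frame of station between -0.003 and 0.079 m and y of stub_brass in the frame of station between -0.041 and 0.041 m and angle between stub_brass's own z axis and vertical below 0.17 rad and contact force between tongs and stub_brass below 0.1 N), for 0.2 s.
At the end, for the whole second after the job is handed in: The brass stub stands at rest on the dish floor, anywhere inside its walls, within 10 degrees of upright; the tongs stand at rest in the slot of their stand, within 15 mm of its middle, feet within 7 mm of its bottom, within 11 degrees of upright (x of stub_brass in the frame of station between -0.003 and 0.079 m and y of stub_brass in the frame of station between -0.041 and 0.041 m and z of each of stub_brass, tongs in the frame of station below 0.014 m and angle between stub_brass's own z axis and vertical below 0.17 rad and linear speed of each of stub_brass, tongs below 0.02 m/s and x of tongs in the frame of station between -0.07 and -0.04 m and y of tongs in the frame of station between -0.015 and 0.015 m and angle between tongs's own z axis and vertical below 0.2 rad); the robot touches nothing.
It fails at once if the gripper's fingers touch the brass stub (contact force between the fingers and stub_brass above 0.5 N).
It fails at once if the brass stub is dropped: out of the tongs' grip with its underside more than 30 mm above the table (height (world z) of stub_brass above 0.03 m and contact force between tongs and stub_brass below 0.02 N).
It also fails if it takes over 48 s, if anything falls off the work surface, if the arm or the gripper's body presses on something with over 40 N, if the wrist force passes 120 N, or if a joint passes its speed limit or range.

## Working session

There is one attempt and no reset: what is moved stays moved. The work goes in short steps, Python scripts to look and compute and a shell command to move; the robot and the scene stay as the last step left them, time stands still between calls to the robot, and variables do not carry over. Pictures are saved under pics/ and viewed, at most 11 in all, crops included, and the job is handed in when it is done.

```bash
ls; mkdir -p pics; cat > h.py <<'E'
import numpy as np, cv2
from scipy.spatial.transform import Rotation as R
from workcell import readout, optics, env, recognise, silhouettes
def Rm(rpy): return R.from_euler('xyz',rpy,degrees=True).as_matrix()
def campose(name,obs=None):
    i=optics.camera_info(name)
    if name=='wrist':
        T=np.array(i['hand_eye'],float); r=Rm(obs['ee_rot']); return i,r@T[:3,:3],r@T[:3,3]+np.array(obs['eef_pos'])
    return i,Rm(i['attitude']),np.array(i['xyz'],float)
def cloud(name):
    obs=readout.get_obs(); im,d=optics.capture(name)
    i,Rc,t=campose(name,obs); h,w=d.shape
    u,v=np.meshgrid(np.arange(w),np.arange(h))
    p=cv2.undistortPoints(np.stack([u,v],-1).reshape(-1,1,2).astype(float),np.array(i['K'],float),np.array(i['dist'],float)).reshape(h,w,2)
    P=np.stack([p[...,0]*d,-p[...,1]*d,-d],-1)@Rc.T+t
    P[d<=0]=np.nan
    return im,d,P
E
python3 - <<'E'
from h import *
print(readout.get_obs()); 
for n in ['scene','side','wrist']:
    print(n,optics.camera_info(n))
    im,d,P=cloud(n); cv2.imwrite(f'pics/{n}0.png',im); np.save(f'{n}0.npy',P)
    for l in ['tongs','stub_brass','block','station','tongs_grip']:
        try: print(n,l,[(np.round(r['centre']),round(r['conf'],2)) for r in recognise(n,l)][:3])
        except Exception as e: print(n,l,e)
E
python3 -c "
import cv2,numpy as np
cv2.imwrite('pics/a.png',cv2.resize(np.vstack([np.hstack([cv2.imread('pics/scene0.png'),cv2.imread('pics/side0.png')]),np.hstack([cv2.imread('pics/wrist0.png')]*2)]),(800,600)))"
```

```text
pics
{'clock': 0.0, 'joints': array([-7.37958497e+01,  2.42841316e+01,  9.34331208e+01, -4.19692648e-04,
        6.23730858e+01, -1.08832262e+00]), 'qvel': array([-0.06388908,  0.03059144, -0.02407577, -0.02165931,  0.10320661,
        0.0080357 ]), 'tau': array([ 1.49036165e-03, -5.57380342e+01, -2.81744796e+01,  4.49073286e-05,
        7.49322062e-03,  1.94715646e-06]), 'eef_pos': array([ 185.65850776, -596.23146912,  252.53736111]), 'ee_rot': array([-1.79909671e+02, -1.34438629e-03,  1.72926668e+01]), 'force': array([-0.16726088, -0.17063889,  0.32884854]), 'torque': array([-0.00965002, -0.02216868, -0.02349326]), 'grip_force': 0.0, 'gripper_width': 85.39996587252375}
scene {'K': array([[412.89326983,   0.        , 254.32794126],
       [  0.        , 412.89326983, 188.8814221 ],
       [  0.        ,   0.        ,   1.        ]]), 'dist': array([-0.12618537,  0.        ,  0.        ,  0.        ,  0.        ]), 'xyz': array([ 996.02643633, -371.23223499,  610.26942166]), 'attitude': array([49.56414154,  0.59988653, 48.02698048])}
scene tongs [(array([530., 206.,  96.]), 0.71)]
sc
[... 815 characters left out ...]
]), 0.77)]
wrist {'K': array([[293.41018369,   0.        , 254.1119334 ],
       [  0.        , 293.41018369, 188.3891802 ],
       [  0.        ,   0.        ,   1.        ]]), 'dist': array([-0.05833091,  0.        ,  0.        ,  0.        ,  0.        ]), 'hand_eye': array([[ 7.83805769e-04,  9.58649430e-01,  2.84588573e-01,
         7.12744197e+01],
       [ 9.99999148e-01, -1.04859057e-03,  7.78055321e-04,
         4.27321715e-01],
       [ 1.04429918e-03,  2.84587721e-01, -9.58649435e-01,
        -1.20533835e+02],
       [ 0.00000000e+00,  0.00000000e+00,  0.00000000e+00,
         1.00000000e+00]])}
wrist tongs []
wrist stub_brass []
wrist block []
wrist station []
wrist tongs_grip []
```

View pics/a.png

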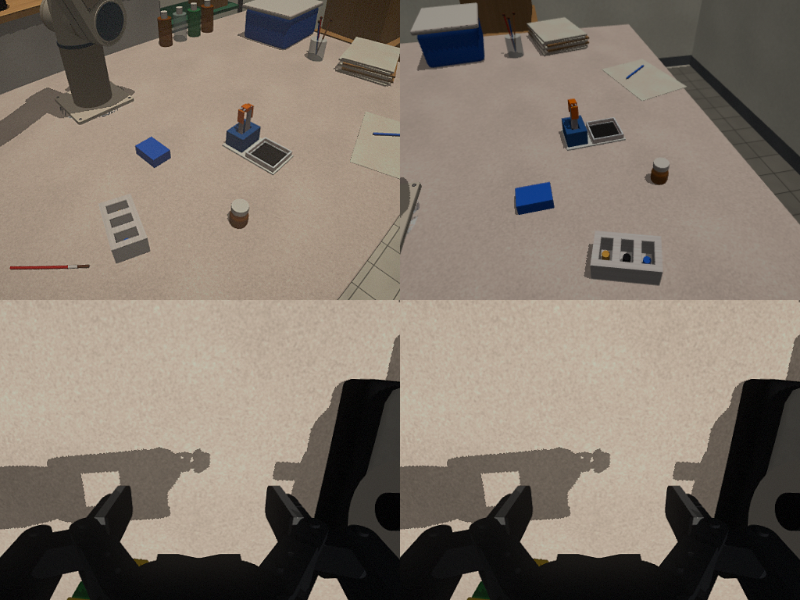

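The side view shows the brass stub in the leftmost pocket (~605,253 in the montage), and the tongs in the stand (~572,120), dish to its right (+x). Next I fit block and stand outlines from the depth clouds.

```bash
python3 - <<'E'
from h import *
for n in ['scene','side']:
    im,d,P=cloud(n)
    z=P[...,2]
    for lab,c,r,lo,hi in [('blocktop',(580,-225),110,46,58),('standtop',(530,200),70,46,58),('rim',(615,200),75,14,26),('cap',(530,200),45,112,135),('plates',(530,200),45,80,112)]:
        m=(np.hypot(P[...,0]-c[0],P[...,1]-c[1])<r)&(z>lo)&(z<hi)
        q=P[m][:,:2].astype(np.float32)
        if len(q)<5: print(n,lab,len(q)); continue
        print(n,lab,len(q),np.round(np.median(z[m]),1),[np.round(a,1) for a in cv2.minAreaRect(q)],'mid',np.round(q.mean(0),1))
    for l in ['block','station','stub_brass']:
        s=silhouettes(n,l)
        if s and l!='stub_brass':
            q=P[s[0]['mask']]; q=q[np.isfinite(q).all(1)]
            print(n,l,'mask rect',[np.round(a,1) for a in cv2.minAreaRect(q[:,:2].astype(np.float32))])
        elif s:
            for e in s: q=P[e['mask']]; print(n,l,e['conf'],np.nanmean(q,0),np.nanmax(q,0),np.nanmin(q,0))
E
```

```text
scene blocktop 2108 50.6 [array([ 568.2, -218.4]), array([ 77.3, 135.9]), np.float64(71.7)] mid [ 573.6 -221. ]
scene standtop 503 50.9 [array([528.3, 214.9]), array([61.8, 86.6]), np.float64(4.1)] mid [533.5 206.5]
scene rim 451 18.6 [array([607.6, 221.2]), array([125.3,  98. ]), np.float64(0.4)] mid [607.2 212.5]
scene cap 174 123.5 [array([530.4, 214.1]), array([20.9, 47.6]), np.float64(7.9)] mid [532.4 209. ]
scene plates 163 96.1 [array([529.4, 213.9]), array([22.5, 46.6]), np.float64(4.4)] mid [532.3 210.6]
scene block mask rect [array([ 544.5, -212.9]), array([ 83.1, 187.4]), np.float64(74.9)]
scene station mask rect [array([581.1, 228.3]), array([185. , 126.5]), np.float64(3.3)]
side blocktop 2956 51.8 [array([ 567.8, -220.3]), array([ 77.8, 132.5]), np.float64(71.9)] mid [ 567.6 -223.6]
side standtop 473 51.8 [array([527.9, 213.5]), array([60.4, 87.8]), np.float64(4.1)] mid [526.9 204.1]
side rim 350 19.0 [array([605.2, 218.5]), array([125.9,  98.1]), np.float64(3.3)] mid [613.1 210.5]
side cap 157 124.8 [array([528.7, 212.7]), array([20.3, 48.2]), np.float64(4.3)] mid [528.8 204. ]
side plates 125 97.6 [array([528.8, 212.5]), array([20.6, 47.1]), np.float64(4.2)] mid [528.  200.5]
side block mask rect [array([ 574.4, -203.2]), array([115.1, 145.8]), np.float64(71.7)]
side station mask rect [array([583.1, 251.8]), array([186.6, 176.3]), np.float64(3.5)]
side stub_brass 0.48 [ 528.38279744 -207.1934113    27.13281596] [ 535.72231992 -198.19236957   30.53687074] [ 521.59878451 -213.38662691   15.07998803]
```

```bash
python3 -m jog '[0,0,0,6.6, 0,0,0,6.6, 1.82,-3.56,0,0, 1.82,-3.56,0,0, 1.82,-3.56,0,0, 1.82,-3.56,0,0, 1.82,-3.56,0,0, 1.82,-3.56,0,0, 1.82,-3.56,0,0, 1.82,-3.56,0,0]' 8.5
python3 -m jog '[1.82,-3.56,0,0, 1.82,-3.56,0,0, 1.82,-3.56,0,0, 1.82,-3.56,0,0, 1.82,-3.56,0,0, 1.82,-3.56,0,0, 1.82,-3.56,0,0, 1.82,-3.56,0,0, 1.82,-3.56,0,0, 1.82,-3.56,0,0]'
python3 -m jog '[0,0,0,0, 0,0,0,0]'
```

```text
clock: 2.13
eef_pos: [311.0, -300.6, 253.5]
ee_rot: [180.0, -0.0, 4.1]
force: [1.2, 0.7, 0.1]
gripper_width: 85.0
grip_force: 0.0
clock: 2.97
eef_pos: [467.3, 68.0, 253.6]
ee_rot: [180.0, -0.0, 4.1]
force: [1.2, -0.9, -0.0]
gripper_width: 85.2
grip_force: 0.0
clock: 3.13
eef_pos: [467.3, 67.7, 253.3]
ee_rot: [180.0, -0.0, 4.3]
force: [-1.2, 0.2, -1.1]
gripper_width: 84.8
grip_force: 0.0
```

```bash
python3 -m jog '[1.79,-3.53,0,0, 1.79,-3.53,0,0, 1.79,-3.53,0,0, 1.79,-3.53,0,0, 0,0,0,0, 0,0,0,0]'
python3 - <<'E'
from h import *
im,d,P=cloud('wrist'); cv2.imwrite('pics/w1.png',im); z=P[...,2]
for lab,c,r,lo,hi in [('standtop',(528,214),75,46,58),('cap',(528,213),45,112,135),('plates',(528,213),45,80,115)]:
    m=(np.hypot(P[...,0]-c[0],P[...,1]-c[1])<r)&(z>lo)&(z<hi)
    q=P[m][:,:2].astype(np.float32)
    if len(q)>5: print(lab,len(q),np.round(np.median(z[m]),1),[np.round(a,1) for a in cv2.minAreaRect(q)],'mid',np.round(q.mean(0),1))
E
```

```text
clock: 3.63
eef_pos: [528.4, 211.9, 253.0]
ee_rot: [180.0, 0.0, 4.2]
force: [-0.5, -0.6, -0.0]
gripper_width: 84.8
grip_force: 0.0
standtop 2289 51.9 [array([527. , 213.3]), array([60.3, 84.2]), np.float64(4.2)] mid [535.6 213.6]
cap 1084 128.3 [array([528.2, 213.4]), array([19.9, 45.9]), np.float64(4.3)] mid [529.1 213.5]
plates 211 104.0 [array([529.8, 213.5]), array([16.6, 45.8]), np.float64(4.3)] mid [533.1 213.9]
```

View pics/w1.png

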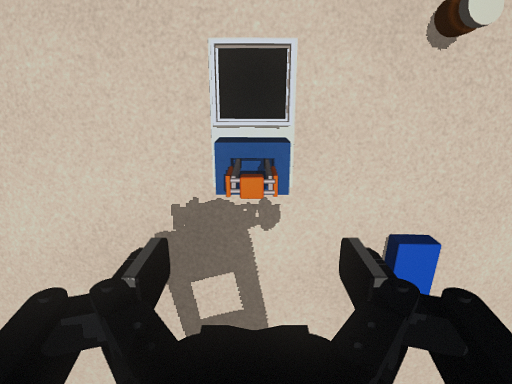

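The wrist view shows the dish at (252,83) and the tongs centred at (252,185) between the open jaws; wrist depth agrees (528,213.4, yaw 4.2).

```bash
python3 -m jog '[0,-0.15,3.6,0, 0,0,3.6,0, 0,0,3.6,0, 0,0,3,0, 0,0,1.1,0, 0,0,0,0, 0,0,0,0]'
python3 -m jog '[0,0,0,0, 0,0,0,0, 0,0,0,0, 0,0,0,0, 0,0,0,0, 0,0,0,0, 0,0,0,0, 0,0,0,0]' 4.0 40
```

```text
clock: 4.27
eef_pos: [528.2, 212.2, 105.0]
ee_rot: [180.0, 0.0, 4.0]
force: [0.9, 0.2, 1.0]
gripper_width: 85.1
grip_force: 0.0
clock: 4.93
eef_pos: [529.1, 213.7, 106.0]
ee_rot: [-180.0, -0.2, 4.1]
force: [-0.4, -1.0, 8.9]
gripper_width: 40.1
grip_force: 8.0
```

```bash
python3 -m jog '[0,0,-0.3,0, 0,0,-0.6,0, 0,0,-1,0, 0,0,-1.4,0, 0,0,-1.5,0, 0,0,-1.5,0, 0,0,-1,0, 0,0,-0.5,0, 0,0,0,0, 0,0,0,0]'
python3 - <<'E'
from h import *
im,d,P=cloud('side'); print(silhouettes('side','tongs').__len__())
cv2.imwrite('pics/s1.png',cv2.resize(im[70:230,170:330],(640,640)))
im,d,P=cloud('wrist'); cv2.imwrite('pics/w2.png',im)
E
```

```text
clock: 5.77
eef_pos: [527.9, 213.2, 182.4]
ee_rot: [-180.0, -0.0, 4.1]
force: [-0.2, 0.4, -1.0]
gripper_width: 40.2
grip_force: 5.4
0
```

View pics/s1.png

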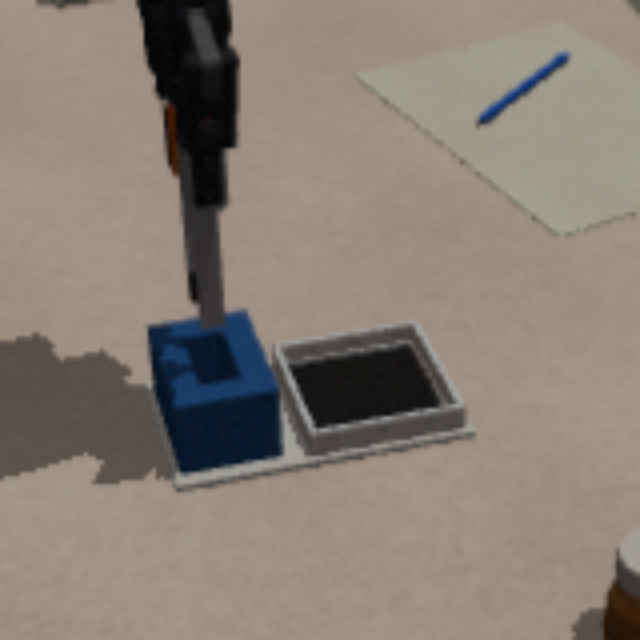

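The tongs hang upright from the fingers, with the feet at about (210,325) just over the empty slot; the dish is at (370,385). Now to the block.

```bash
python3 -m jog '[0,0,-0.5,5.6, 0,0,-0.5,5.6, 0,0,-0.5,5.6, 0,0,-0.5,5.6, 0.34,1.53,0,0, 0.67,3.07,0,0, 0.67,3.07,0,0, 0.67,3.07,0,0, 0.67,3.07,0,0, 0.67,3.07,0,0]'
python3 -m jog '[0.67,3.07,0,0, 0.67,3.07,0,0, 0.67,3.07,0,0, 0.67,3.07,0,0, 0.67,3.07,0,0, 0.67,3.07,0,0, 0.67,3.07,0,0, 0.34,1.53,0,0, 0,0,0,0, 0,0,0,0]'
python3 - <<'E'
from h import *
im,d,P=cloud('wrist'); cv2.imwrite('pics/w3.png',im); z=P[...,2]
c=(568,-219)
m=(np.hypot(P[...,0]-c[0],P[...,1]-c[1])<85)&(z>46)&(z<58)
print(m.sum(),np.median(z[m]),cv2.minAreaRect(P[m][:,:2].astype(np.float32)))
for s in silhouettes('wrist','stub_brass'):
    q=P[s['mask']]; q=q[np.isfinite(q).all(1)]; t=q[(q[:,2]>24)&(q[:,2]<34)]
    print(s['conf'],len(q),q.mean(0),len(t),cv2.minEnclosingCircle(t[:,:2].astype(np.float32)) if len(t) else '',t.mean(0) if len(t) else '', np.argwhere(s['mask']).mean(0))
E
```

```text
clock: 6.75
eef_pos: [508.9, 39.4, 201.5]
ee_rot: [180.0, 0.1, -18.1]
force: [0.6, 0.7, -0.6]
gripper_width: 40.1
grip_force: 5.4
clock: 7.58
eef_pos: [484.4, -193.8, 201.6]
ee_rot: [-180.0, 0.1, -18.4]
force: [-0.7, -0.1, -0.9]
gripper_width: 40.2
grip_force: 5.4
9171 51.85201417940607 ((567.1680297851562, -220.0645751953125), (76.64580535888672, 132.5240478515625), 72.22113037109375)
0.75 208 [ 529.06447129 -205.9690641    28.32662637] 200 ((528.9757690429688, -205.7710723876953), 7.88197135925293) [ 528.98085479 -205.85821274   28.83863583] [128.02392344 250.81339713]
```

View pics/w3.png

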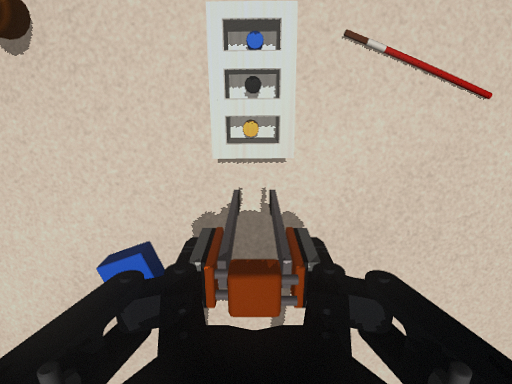

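The view shows brass stub at (251,128) in the nearest pocket, black (253,85), blue (255,40), and the tongs straight in the jaws with feet at (237,192)/(272,192). I check the feet's offset from the TCP from the same camera.

```bash
python3 - <<'E'
from h import *
o=readout.get_obs(); im,d,P=cloud('wrist')
L=(P-o['eef_pos'])@Rm(o['ee_rot'])
for lo,hi in [(30,45),(45,60),(60,75),(75,90),(90,97),(97,105)]:
    m=(abs(L[...,0])<30)&(abs(L[...,1])<30)&(L[...,2]>lo)&(L[...,2]<hi)
    q=L[m]
    if len(q): print(lo,len(q),[ (len(s),np.round(np.percentile(s,[2,98],axis=0),1).tolist()) for s in (q[q[:,1]<0],q[q[:,1]>0]) if len(s)])
dv=(np.array([529,-205.9,0])-o['eef_pos'])@Rm(o['ee_rot']); print(o['eef_pos'],o['ee_rot'],dv)
E
```

```text
30 228 [(115, [[-6.7, -14.8, 30.4], [6.4, -11.0, 44.4]]), (113, [[-6.4, 13.4, 30.4], [6.3, 17.2, 44.2]])]
45 160 [(80, [[-7.0, -14.9, 45.7], [6.3, -11.0, 59.8]]), (80, [[-6.7, 13.4, 45.2], [6.3, 17.2, 59.6]])]
60 150 [(74, [[-6.3, -14.6, 60.2], [6.3, -11.0, 74.3]]), (76, [[-6.2, 13.5, 60.5], [6.3, 17.2, 74.8]])]
75 152 [(76, [[-6.8, -14.9, 76.1], [6.2, -10.3, 88.6]]), (76, [[-7.3, 12.8, 75.8], [6.1, 17.3, 88.7]])]
90 36 [(18, [[5.3, -14.6, 90.7], [6.0, -10.5, 96.9]]), (18, [[5.4, 12.9, 90.4], [6.0, 17.0, 96.8]])]
97 2 [(1, [[5.6, -10.8, 97.4], [5.6, -10.8, 97.4]]), (1, [[5.7, 13.2, 97.2], [5.7, 13.2, 97.2]])]
[ 484.86088379 -192.45736097  201.78814719] [-1.79984417e+02  7.70405303e-02 -1.82558570e+01] [ 46.39980464  -1.00616307 201.72622099]
```

```bash
python3 -m jog '[1,-0.16,0,0, 2,0,0,0, 1.67,0,0,0, 0,0,0,0, 0,0,1,0, 0,0,1.7,0, 0,0,1.2,0, 0,0,0,0, 0,0,0,0]'
python3 - <<'E'
from h import *
o=readout.get_obs(); im,d,P=cloud('wrist'); cv2.imwrite('pics/w4.png',cv2.resize(im[80:330,130:380],(600,600)))
L=(P-o['eef_pos'])@Rm(o['ee_rot'])
print(o['eef_pos'],o['force'])
for s in silhouettes('wrist','stub_brass'): q=L[s['mask']]; print(s['conf'],len(q),np.nanpercentile(q,[3,50,97],axis=0))
E
```

```text
clock: 8.48
eef_pos: [529.2, -205.4, 162.2]
ee_rot: [-180.0, 0.2, -18.3]
force: [-0.4, -0.0, -0.8]
gripper_width: 40.5
grip_force: 5.4
[ 529.24875217 -205.38780778  162.19740216] [-0.35768622 -0.04081429 -0.78834164]
0.62 204 [[ -5.49884772  -6.3744814  132.0180835 ]
 [  0.59684671   0.74702945 133.22755826]
 [  5.95464346   7.07008001 135.01260365]]
```

View pics/w4.png

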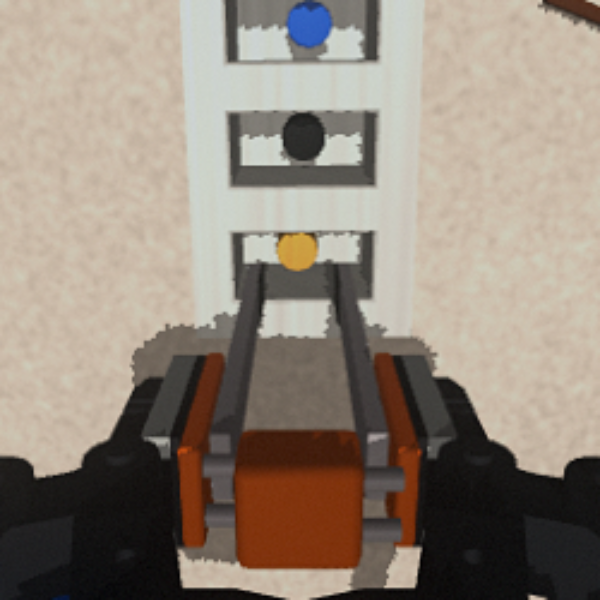

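Stub at (297,250) in the crop sits centred between the legs (within 1 mm by depth). Descend.

```bash
python3 -m jog '[0,0,0.8,0, 0,0,1,0, 0,0,1,0, 0,0,1,0, 0,0,0.8,0, 0,0,0.5,0, 0,0,0.3,0, 0,0,0,0, 0,0,0,0]'
```

```text
clock: 9.33
eef_pos: [530.4, -206.1, 109.2]
ee_rot: [-180.0, 0.0, -18.3]
force: [0.7, 0.4, -1.2]
gripper_width: 39.9
grip_force: 5.4
```

```bash
python3 -m jog '[0,0,0,0, 0,0,0,0, 0,0,0,0, 0,0,0,0, 0,0,0,0, 0,0,0,0]' 2.8 45
```

```text
clock: 9.83
eef_pos: [530.8, -206.3, 109.9]
ee_rot: [180.0, -0.1, -18.3]
force: [-0.6, 0.2, 5.1]
gripper_width: 28.9
grip_force: 37.0
```

```bash
python3 -m jog '[0,0,0,0, 0,0,0,0, 0,0,0,0]'
python3 - <<'E'
from h import *
o=readout.get_obs(); im,d,P=cloud('wrist'); cv2.imwrite('pics/w5.png',cv2.resize(im[80:330,130:380],(600,600)))
L=(P-o['eef_pos'])@Rm(o['ee_rot'])
for lo,hi in [(20,35),(35,60),(60,75),(75,97)]:
    m=(abs(L[...,0])<30)&(abs(L[...,1])<18)&(L[...,2]>lo)&(L[...,2]<hi); q=L[m]
    if len(q): print(lo,[(len(s),np.round(np.percentile(s,[2,98],axis=0),1).tolist()) for s in (q[q[:,1]<0],q[q[:,1]>0]) if len(s)])
for s in silhouettes('wrist','stub_brass'): q=L[s['mask']]; print(s['conf'],len(q),np.nanpercentile(q,[3,50,97],axis=0))
E
```

```text
clock: 10.08
eef_pos: [530.8, -206.3, 109.9]
ee_rot: [180.0, -0.1, -18.3]
force: [0.3, -0.7, 6.2]
gripper_width: 28.7
grip_force: 37.1
20 [(127, [[-6.8, -12.9, 20.1], [9.0, -6.6, 34.8]]), (126, [[-6.7, 9.0, 20.4], [8.8, 15.3, 34.8]])]
35 [(1034, [[-26.2, -17.4, 37.2], [26.5, -0.4, 59.2]]), (1144, [[-26.5, 0.2, 37.5], [26.6, 17.4, 59.5]])]
60 [(303, [[-13.8, -17.4, 60.4], [26.9, -0.5, 74.6]]), (337, [[-13.7, 0.2, 60.2], [27.0, 17.3, 74.7]])]
75 [(443, [[-13.8, -17.7, 75.3], [26.9, -0.6, 95.6]]), (496, [[-13.7, 0.1, 75.6], [27.0, 17.4, 95.1]])]
0.5 298 [[-8.5828141  -5.7098617  79.75847145]
 [-2.34342878  0.8354381  80.92976258]
 [ 3.01566187  8.09589942 82.56001633]]
```

View pics/w5.png

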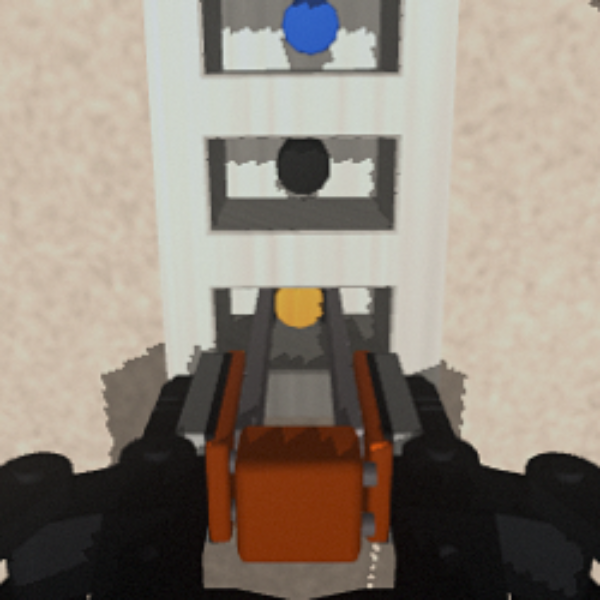

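Legs' inner gap measures 15.6 mm: the stub (300,307) is between them. Lift gently.

```bash
python3 -m jog '[0,0,-0.2,0, 0,0,-0.4,0, 0,0,-0.7,0, 0,0,-1,0, 0,0,-1,0, 0,0,-1,0, 0,0,-1,0, 0,0,-0.6,0, 0,0,0,0, 0,0,0,0]'
python3 - <<'E'
from h import *
o=readout.get_obs(); im,d,P=cloud('wrist'); a=cv2.resize(im[80:330,130:380],(400,400))
L=(P-o['eef_pos'])@Rm(o['ee_rot'])
for s in silhouettes('wrist','stub_brass'): q=L[s['mask']]; print(s['conf'],len(q),np.nanpercentile(q,[3,50,97],axis=0))
im,d,P=cloud('side'); b=cv2.resize(im[240:384,220:364],(400,400)); cv2.imwrite('pics/w6.png',np.hstack([a,b]))
E
```

```text
clock: 11.02
eef_pos: [530.5, -206.2, 168.9]
ee_rot: [180.0, -0.1, -18.3]
force: [-0.0, -0.3, -1.4]
gripper_width: 28.6
grip_force: 36.6
0.8 437 [[-7.76191616 -5.0103884  79.97840463]
 [ 1.21679909  1.19162986 81.30342055]
 [ 5.78889774  7.41172746 97.72282734]]
```

View pics/w6.png

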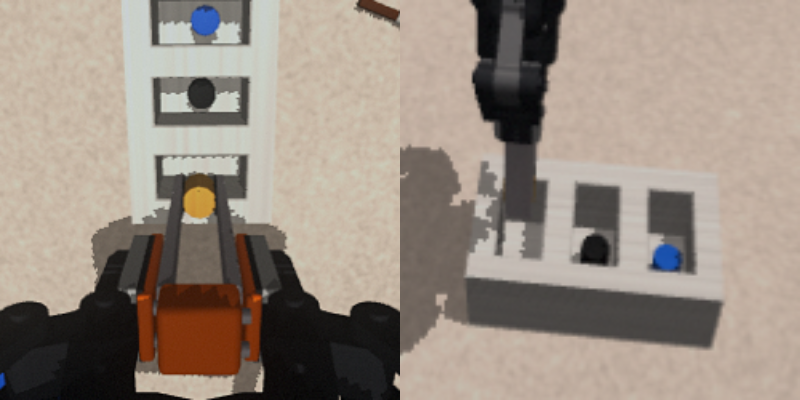

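The stub is held between the legs near the feet (left, 200,202), and the pocket is empty. Carry it to the dish.

```bash
python3 -m jog '[0,0,-0.8,-5.6, 0,0,-0.9,-5.6, 0,0,-0.9,-5.7, 0,0,-0.8,-5.6, 0.26,-0.9,0,0, 0.6,-2.09,0,0, 0.86,-2.99,0,0, 0.86,-2.99,0,0, 0.86,-2.99,0,0, 0.86,-2.99,0,0]'
python3 -m jog '[0.86,-2.99,0,0, 0.86,-2.99,0,0, 0.86,-2.99,0,0, 0.86,-2.99,0,0, 0.86,-2.99,0,0, 0.86,-2.99,0,0, 0.86,-2.99,0,0, 0.86,-2.99,0,0, 0.6,-2.09,0,0, 0.26,-0.9,0,0]'
python3 -m jog '[0,0,0.5,0, 0,0,1,0, 0,0,1.5,0, 0,0,1.5,0, 0,0,1.5,0, 0,0,1,0, 0,0,0.5,0, 0,0,0,0, 0,0,0,0]'
```

```text
clock: 12.0
eef_pos: [561.9, -51.8, 201.3]
ee_rot: [-180.0, 0.1, 4.0]
force: [-0.8, -0.0, -1.9]
gripper_width: 29.1
grip_force: 36.7
clock: 12.83
eef_pos: [619.4, 223.8, 201.1]
ee_rot: [-180.0, 0.0, 4.2]
force: [0.5, 0.3, -1.2]
gripper_width: 29.0
grip_force: 36.7
clock: 13.58
eef_pos: [619.8, 219.6, 127.2]
ee_rot: [180.0, 0.0, 4.1]
force: [-0.5, 0.4, -1.0]
gripper_width: 28.5
grip_force: 36.7
```

```bash
python3 - <<'E'
from h import *
o=readout.get_obs(); im,d,P=cloud('wrist')
L=(P-o['eef_pos'])@Rm(o['ee_rot'])
for s in silhouettes('wrist','stub_brass')[:1]: q=L[s['mask']]; print(s['conf'],len(q),np.nanpercentile(q,[3,50,97],axis=0)); print(np.argwhere(s['mask']).mean(0))
# dish floor near
m=(abs(P[...,0]-620)<38)&(abs(P[...,1]-220)<38)&(P[...,2]<14); print(m.sum(),np.nanmedian(P[m],0),np.nanpercentile(P[m],[1,99],axis=0)); print(o['eef_pos'])
cv2.imwrite('pics/w7.png',im)
E
```

```text
0.81 453 [[-8.12357228 -5.66215534 80.0346463 ]
 [ 0.8140978   0.45513277 81.37005155]
 [ 5.57102756  7.12974796 98.6581658 ]]
[202.35761589 254.42163355]
6364 [628.50829195 221.84204522   8.32514748] [[583.65730687 182.64294442   6.86607139]
 [657.40336101 257.37741857   9.83613812]]
[619.83658595 219.5919865  127.20660799]
```

View pics/w7.png

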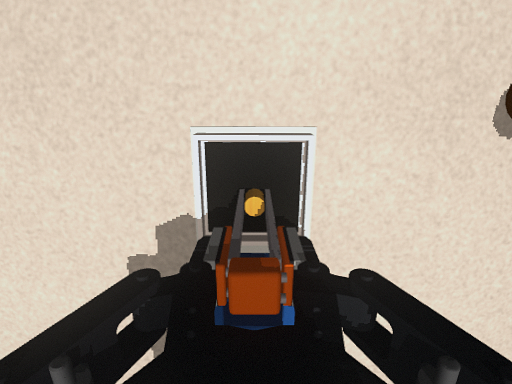

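Stub upright at (254,203) over the middle of the dark dish floor; about 17 mm to go.

```bash
python3 -m jog '[0,0,0.5,0, 0,0,0.5,0, 0,0,0.3,0, 0,0,0.1,0, 0,0,0,0, 0,0,0,0]'
python3 -m jog '[0,0,0.1,0, 0,0,0.1,0, 0,0,0,0, 0,0,0,0]'
```

```text
clock: 14.18
eef_pos: [619.8, 220.3, 113.2]
ee_rot: [180.0, 0.0, 4.2]
force: [1.4, 0.2, -1.4]
gripper_width: 28.6
grip_force: 36.7
clock: 14.52
eef_pos: [619.8, 220.2, 111.3]
ee_rot: [180.0, 0.0, 4.2]
force: [-0.4, 0.1, -1.3]
gripper_width: 28.9
grip_force: 36.7
```

```bash
python3 -m jog '[0,0,0.05,0, 0,0,0.05,0, 0,0,0,0, 0,0,0,0]'
```

```text
clock: 14.85
eef_pos: [620.1, 220.2, 110.9]
ee_rot: [-180.0, -0.0, 4.2]
force: [-0.3, -0.3, 4.3]
gripper_width: 28.7
grip_force: 37.1
```

Contact with the floor. Open to 40 mm.

```bash
python3 -m jog '[0,0,0,0, 0,0,0,0, 0,0,0,0, 0,0,0,0, 0,0,0,0, 0,0,0,0]' 4.0 40
python3 - <<'E'
from h import *
o=readout.get_obs(); im,d,P=cloud('wrist')
L=(P-o['eef_pos'])@Rm(o['ee_rot'])
for s in silhouettes('wrist','stub_brass')[:1]: q=L[s['mask']]; print(s['conf'],len(q),np.nanpercentile(q,[3,50,97],axis=0))
for lo,hi in [(30,60),(60,75),(75,90)]:
    m=(abs(L[...,0])<9)&(abs(L[...,1])<20)&(L[...,2]>lo)&(L[...,2]<hi); q=L[m]
    print(lo,[(len(s),np.round(np.percentile(s,[2,98],axis=0),1).tolist()) for s in (q[q[:,1]<0],q[q[:,1]>0]) if len(s)])
cv2.imwrite('pics/w8.png',cv2.resize(im[100:340,140:380],(600,600)))
E
```

```text
clock: 15.35
eef_pos: [619.8, 220.2, 110.1]
ee_rot: [180.0, 0.0, 4.2]
force: [-0.3, 0.1, -1.3]
gripper_width: 39.9
grip_force: 5.5
0.95 506 [[ -8.06126685  -5.85482612  79.1650167 ]
 [  1.1016995    1.17455803  80.64442108]
 [  5.7786974    7.95158034 101.63184881]]
30 [(195, [[-7.2, -15.2, 30.6], [6.0, -11.4, 59.4]]), (198, [[-7.3, 13.0, 30.5], [6.1, 16.8, 59.3]])]
60 [(73, [[-6.7, -15.2, 60.3], [6.0, -11.4, 74.0]]), (73, [[-6.6, 13.0, 60.3], [6.0, 16.6, 74.4]])]
75 [(259, [[-8.4, -14.6, 76.8], [5.7, -0.3, 89.2]]), (299, [[-8.1, 0.4, 77.3], [5.8, 16.3, 88.8]])]
```

View pics/w8.png

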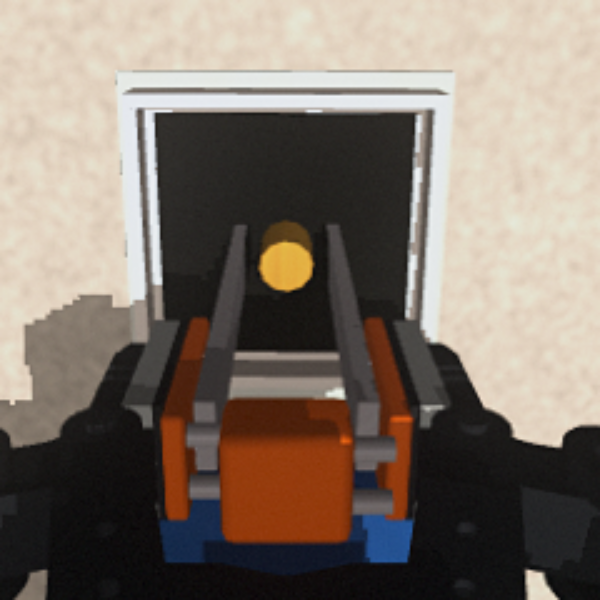

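The stub stands upright at (286,265), clear of both legs. Raise and return to the stand.

```bash
python3 -m jog '[0,0,-0.4,0, 0,0,-0.8,0, 0,0,-1.5,0, 0,0,-1.5,0, 0,0,-1.5,0, 0,0,-1.5,0, 0,0,-1.3,0, 0,0,-0.5,0, 0,0,0,0]'
python3 -m jog '[-0.6,0,0,0, -1.5,0,0,0, -2.5,0,0,0, -2.5,0,0,0, -1.5,0,0,0, -0.62,0,0,0, 0,0,0,0, 0,0,0,0]'
python3 - <<'E'
from h import *
o=readout.get_obs(); im,d,P=cloud('wrist')
L=(P-o['eef_pos'])@Rm(o['ee_rot']); z=P[...,2]
for s in silhouettes('wrist','stub_brass')[:1]: q=P[s['mask']]; print(s['conf'],len(q),np.nanpercentile(q,[3,50,97],axis=0))
m=(np.hypot(P[...,0]-528,P[...,1]-214)<75)&(z>46)&(z<58)
print(m.sum(),[np.round(a,1) for a in cv2.minAreaRect(L[m][:,:2].astype(np.float32))],np.nanmax(L[m],0))
m=(abs(L[...,0])<9)&(abs(L[...,1])<20)&(L[...,2]>60)&(L[...,2]<97);q=L[m]; print(np.percentile(q,[2,98],axis=0))
cv2.imwrite('pics/w9.png',im)
E
```

```text
clock: 16.2
eef_pos: [620.7, 220.5, 202.4]
ee_rot: [-180.0, -0.2, 4.2]
force: [-0.5, 0.4, -1.3]
gripper_width: 40.4
grip_force: 5.5
clock: 16.87
eef_pos: [528.2, 213.6, 200.1]
ee_rot: [180.0, -0.0, 4.2]
force: [-0.5, -0.5, -0.2]
gripper_width: 39.9
grip_force: 5.5
0.63 235 [[610.13375971 212.66082314  28.3026412 ]
 [617.45424207 219.40889537  29.95388766]
 [624.31237751 226.29379546  31.3932404 ]]
4028 [array([-1.6,  0.1]), array([60.9, 84.2]), np.float64(0.1)] [ 28.86610269  42.24592296 154.13308814]
[[ -7.12522344 -14.92281087  60.48134158]
 [  5.99165281  16.66137541  95.84160118]]
```

View pics/w9.png

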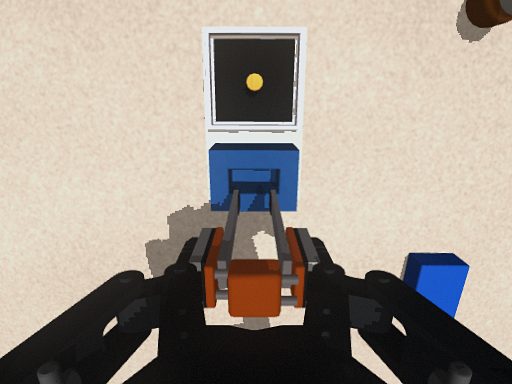

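Stub stands in the dish (254,82); tongs aligned above the slot (254,177). Lower in.

```bash
python3 -m jog '[-0.1,-0.07,1,0, 0,0,1.7,0, 0,0,1.5,0, 0,0,1,0, 0,0,1,0, 0,0,1,0, 0,0,1,0, 0,0,0.6,0, 0,0,0.2,0, 0,0,0,0]'
python3 -m jog '[0,0,0.1,0, 0,0,0.1,0, 0,0,0,0, 0,0,0,0]'
```

```text
clock: 17.8
eef_pos: [526.7, 214.0, 109.8]
ee_rot: [180.0, 0.0, 4.2]
force: [-0.8, 0.9, -1.3]
gripper_width: 40.1
grip_force: 5.5
clock: 18.13
eef_pos: [527.0, 214.2, 108.7]
ee_rot: [-180.0, -0.0, 4.2]
force: [0.6, -0.2, -0.8]
gripper_width: 40.3
grip_force: 5.5
```

```bash
python3 -m jog '[0,0,0.1,0, 0,0,0.1,0, 0,0,0,0, 0,0,0,0]'
python3 -m jog '[0,0,0.1,0, 0,0,0,0, 0,0,0,0]'
```

```text
clock: 18.47
eef_pos: [526.8, 214.1, 106.3]
ee_rot: [-180.0, 0.0, 4.2]
force: [0.7, -0.8, -0.8]
gripper_width: 40.1
grip_force: 5.5
clock: 18.72
eef_pos: [527.3, 214.2, 105.8]
ee_rot: [-180.0, -0.1, 4.2]
force: [0.8, 0.2, 4.2]
gripper_width: 40.0
grip_force: 5.7
```

Feet on the slot floor. Release and withdraw.

```bash
python3 -m jog '[0,0,0,0, 0,0,0,0, 0,0,0,0, 0,0,0,0, 0,0,0,0, 0,0,0,0, 0,0,0,0, 0,0,0,0]' 8.5
python3 -m jog '[0,0,-0.5,0, 0,0,-1.5,0, 0,0,-2.5,0, 0,0,-3,0, 0,0,-3,0, 0,0,-3,0, 0,0,-1.5,0, 0,0,0,0, 0,0,0,0]'
python3 - <<'E'
from h import *
im,d,P=cloud('wrist'); z=P[...,2]
for s in silhouettes('wrist','stub_brass')[:1]: q=P[s['mask']]; print(s['conf'],len(q),np.nanpercentile(q,[3,50,97],axis=0))
m=(np.hypot(P[...,0]-528,P[...,1]-214)<45)&(z>112)&(z<150); print(np.median(z[m]),cv2.minAreaRect(P[m][:,:2].astype(np.float32)))
a,_=optics.capture('side')
cv2.imwrite('pics/w10.png',np.hstack([cv2.resize(im,(400,300)),cv2.resize(a[70:205,190:370],(400,300))]))
E
```

```text
clock: 19.38
eef_pos: [526.8, 214.1, 105.3]
ee_rot: [180.0, 0.0, 4.2]
force: [-0.0, 0.9, 0.0]
gripper_width: 85.0
grip_force: 0.0
clock: 20.13
eef_pos: [527.2, 214.2, 256.5]
ee_rot: [-180.0, -0.1, 4.2]
force: [0.3, 1.1, -0.1]
gripper_width: 85.2
grip_force: 0.0
0.73 169 [[610.39281576 212.33622937  20.55795318]
 [617.27216439 219.2553788   29.97708375]
 [624.43014776 226.27986328  31.49627214]]
128.44195182239093 ((525.7335815429688, 213.27337646484375), (20.546756744384766, 46.10029983520508), 4.409500598907471)
```

View pics/w10.png

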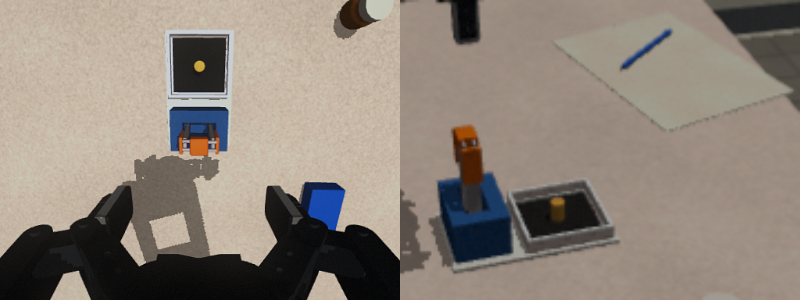

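The tongs stand upright in the slot (left 199,142), the stub upright in the dish (199,66), and the gripper is clear.

```bash
python3 -c "
from workcell import env
print(env.sign_off())"
```

```text
the job is handed in; nothing more can be done
None
```

The brass stub stands upright in the dish, the tongs are back upright in their stand with their feet on the slot floor, and I handed the job in at about 20 s; sign-off reported no verdict.

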